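Unlatch a lever paper cutter and hold its blade arm raised

TASK

The lever paper cutter on the craft table is latched shut. Take hold of the upright finger tab of its spring latch, pull it straight out sideways, away from the board, until it is clear of the stud, then lift the blade arm with it until the tab is about 15 cm higher than it was. Finish while still holding the arm up there, steady, so that the card can be slid under the blade, and leave the card, the ink roller and the gouge where they are.

Things in the scene. Friction and masses are not known exactly. Their poses are not given: they have to be found in the camera images.
- cutter: The lever paper cutter, fixed on the table: grey board, top 30 mm up. Origin on the table under the latch stud, at the board's near corner on the cutting edge side. z up; x level along the cutting edge from stud to hinge; y level across the board, so the board is on the +y side (y 5 to 305 mm, x -30 to 380 mm) and -y points away from it.
- stud (a point): Top of the steel stud that the latch hooks under, hidden in the block at the arm's free end; 56 mm above the cutter's origin, fixed to the cutter. Its round head is 18 mm across.
- lever: The blade arm. Its frame is the cutter's when down. It turns about a hinge along the cutter's y at x 360, z 62 mm (cutter's frame), free end upward, to 1.25 rad. Grey bar 18 mm wide, 50 to 74 mm up; blade below; at the free end a hollow block 48 x 48 mm (top 74 mm) over the stud, then a black handle to x -157 mm. 0.6 to 1.1 kg; falls shut if let go; latched, 0.01 rad of play.
- latch (a joint): How far the latch is pulled out, in m: 0 home under the stud's head, stop at 0.014. It slides in the block along the cutter's -y (sideways, away from the board). Its springs push it home with about 4 N at 0 and 11 N at the stop. It is clear of the stud's head beyond 0.005.
- latch_tab (a point): Grasp point in the latch's finger tab: an upright dark steel plate 10 mm thick along the cutter's y, 28 mm wide along its x, top edge 20 mm above this point. With latch home and arm down the point is at x 0, y -33, z 104 mm in the cutter's frame. Round it the space is free above the block's top (74 mm up). It moves with the latch and the arm.
- card_stack: Bystander: a stack of white card 210 x 148 x 14 mm lying on the board; origin at the centre of its underside.
- brayer: Bystander: an ink roller lying on the table outboard of the arm, 170 mm long, 76 mm wide, 36 mm high; origin on the table about its middle.
- gouge: Bystander: a lino gouge with a pale wooden handle lying on the table in front of the board, 113 mm long, 24 mm high; origin on its underside near the middle.

How it is judged:
On the way, in this order (a step that is already met when the one before it is completed fails the run):
1. the latch is pulled out clear of the stud while the arm is still down (value of joint latch above 0.005 m and z of latch_tab in the frame of cutter below 0.12 m), for 0.05 s.
2. the held arm is lifted off the stud (z of latch_tab in the frame of cutter above 0.145 m and contact force between the fingers and lever above 1 N), for 0.1 s.
At the end, for the whole second after the job is handed in: The fingers hold the blade arm (or its latch) raised and still: the grasp point of the tab is 105 to 195 mm above where it was with the arm down, the arm turns slower than 0.05 rad/s, the fingers press on it with more than 1 N, and no bystander props it (z of latch_tab in the frame of cutter between 0.209 and 0.299 m and angular speed of lever below 0.05 rad/s and contact force between the fingers and lever above 1 N and contact force between each of card_stack, brayer, gouge and lever below 0.2 N); the arm keeps its last pose, push and grip.
It fails at once if the card stack is shifted by more than 30 mm or tipped (distance of card_stack from where it was at the start of the episode above 0.03 m or angle between card_stack's own z axis and vertical above 0.4 rad).
It fails at once if the brayer is shifted by more than 30 mm or tipped (distance of brayer from where it was at the start of the episode above 0.03 m or angle between brayer's own z axis and vertical above 0.4 rad).
It fails at once if the gouge is shifted by more than 30 mm or tipped (distance of gouge from where it was at the start of the episode above 0.03 m or angle between gouge's own z axis and vertical above 0.4 rad).
It also fails if it takes over 34 s, if anything falls off the work surface, if the arm or the gripper's body presses on something with over 40 N, if the wrist force passes 120 N, or if a joint passes its speed limit or range.

ROBOT

A 7-joint arm with a two-finger parallel gripper is mounted at the origin on the work surface. World frame = base frame: x ahead of the robot, y to its left, z up, the work surface at z = 0. Lengths are in m, angles in rad, forces in N, time in s.
With the tool pointing down it reaches from about 0.35 to 0.9 m from the base axis. Payload 8.1 kg.
Tool frame: the origin (TCP) lies on the mounting face of the last link; the fingertips stand 173 mm ahead of it and the grasp point (between the pads) lies 155 mm ahead of it (env.grip_point_offset is the distance from the TCP to the grasp point, in m); z points along the fingers, y is the line along which they close (so a half turn about z gives the same grasp; the last joint's range is limited). The gripper opens to 85 mm and grips with 20 to 120 N. Pads are 22 mm wide; open, the fingers measure 114 mm over their backs; the gripper's body (76 mm by 85 mm) begins 54 mm behind the grasp point. The pads swing forward as they close: fully open they stand 13 mm farther back than shut.
Start: joints at [-1.447, 0.434, 0.025, 1.573, -0.012, 1.134, -0.075], TCP at [0.141, 0.609, 0.405] pointing down, gripper open.
Joint ranges: [-2.62, 2.62], [-0.44, 2.09], [-1.27, 1.32], [0.08, 2.57], [-1.32, 4.46], [0.12, 2], [-2.74, 2.74]. Speed limits (rad/s): [2.22, 2.22, 3.01, 3.01, 3.14, 3.14, 3.14].

INTERFACE

Orientations are given as a unit quaternion [w, x, y, z].
In Python, from station import env gives the robot as it stands. Calls block until the motion is done:
- env.reach(position, orientation): joint-space move of the TCP to a pose.
- env.move_l(position, ori=None, v=0.15): straight line of the TCP; ori=None keeps the orientation; v is the mean speed in m/s.
- env.move_j(angles): joint-space move.
- env.ungrasp() and env.grasp(grip_force=None): open the fingers fully, or close them until they stop; grip_force is the grip in N (None keeps the last).
- env.dwell(seconds).
- env.ik(position, orientation): joint angles nearest the present ones, or None.
- env.get_state(): the state.
- env.snapshot(name): name is "scene" or "top" or "wrist"; returns the picture (400x640x3 uint8, red, green, blue); there is no depth.
- env.get_calibration(name): a dict with "K" (3x3 intrinsics, pixels), "cam_to_world" (4x4, takes a point from camera to world coordinates). Camera axes: x right, y up, looking along -z (the intrinsics and any distortion apply to the point x, -y, -z); pixel columns grow to the right and rows downward; lengths in m; the calibration is good to about 2 mm. A picture is of the moment at which its call begins: read the wrist's pose just before it. get_calibration takes no time and is no camera call; for the wrist camera it gives the pose at the moment of the call.
A pose or a line that the arm cannot do raises env.IKError and nothing moves.
- env.sign_off(): hands the job in; it is judged then, once.
The state is a dict: "t": time; "qpos": joint angles; "dq": joint speeds; "joint_efforts": joint torques, N m; "tool_pos": TCP position; "ee_rot": TCP orientation; "force": force on the tool from outside, world axes, zero at the start; "wrist_torque": the same for the moment, N m; "opening": opening from 0.0 (shut) to 1.0 (fully open); "finger_force": force on a finger pad.
Only numpy, scipy, OpenCV 4.12 (cv2) and the standard library are available. Lean on these libraries where they do the work, as an engineer would, in place of code of your own. Each camera call takes 0.05 s, during which the arm holds its last target. There are 200 camera calls.

## Working session

There is one attempt and no reset: what is moved stays moved. The work goes in short steps, each a Python script; the robot and the scene stay as the last script left them, time stands still between calls to the robot, and variables do not carry over. Pictures are saved under pics/ and viewed, at most 10 in all, crops included, and the job is handed in when it is done.

```bash
mkdir -p pics; ls; python3 - <<'E'
from station import env
import cv2,numpy as np
for n in ["scene","top"]:
    im=env.snapshot(n); cv2.imwrite(f"pics/{n}0.png",im[:,:,::-1])
    c=env.get_calibration(n); print(n,{k:np.round(v,4).tolist() if hasattr(v,'__len__') and not isinstance(v,str) else v for k,v in c.items()})
s=env.get_state(); print(s)
E
```

```text
pics
scene {'K': [[388.054, 0.0, 320.1361], [0.0, 388.054, 200.3352], [0.0, 0.0, 1.0]], 'cam_to_world': [[-0.7942, -0.4706, 0.3846, 0.8731], [0.6076, -0.602, 0.5181, 0.437], [-0.0123, 0.6451, 0.764, 0.7644], [0.0, 0.0, 0.0, 1.0]]}
top {'K': [[371.261, 0.0, 321.363], [0.0, 371.261, 201.1407], [0.0, 0.0, 1.0]], 'cam_to_world': [[0.1152, 0.9711, -0.2092, 0.384], [-0.9933, 0.1134, -0.0206, -0.0311], [0.0037, 0.2102, 0.9777, 0.9008], [0.0, 0.0, 0.0, 1.0]]}
{'t': 0.1, 'qpos': array([-1.44663385,  0.4351509 ,  0.02496641,  1.5739829 , -0.01157479,
        1.13397984, -0.07513894]), 'dq': array([-0.00123859, -0.00119145,  0.00014119, -0.00029824,  0.00125864,
       -0.00142237, -0.00098277]), 'joint_efforts': array([ 3.07518712e-03, -6.71752095e+01,  1.02823064e+00, -3.16906106e+01,
        1.58384966e-02,  7.30308107e-03, -3.01263117e-05]), 'tool_pos': array([0.1405001 , 0.60880189, 0.40401466]), 'ee_rot': array([-5.11769230e-06,  1.13183607e-01,  9.93573851e-01, -6.88261743e-04]), 'force': array([-0.49316408,  0.01642622,  0.54817704]), 'wrist_torque': array([-0.03228148, -0.03257811,  0.00482211]), 'finger_force': 0.0, 'opening': 1.0013583686296639}
```

View pics/top0.png

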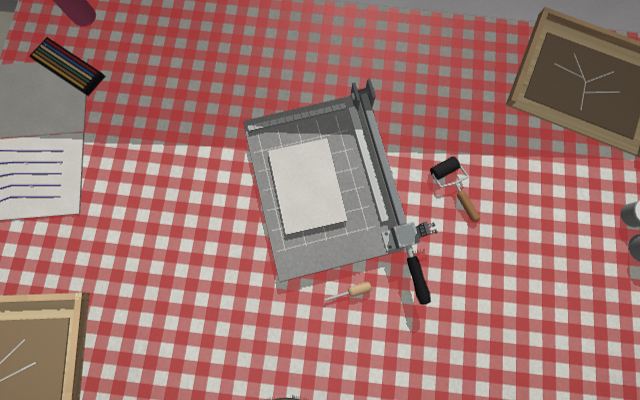

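View pics/scene0.png

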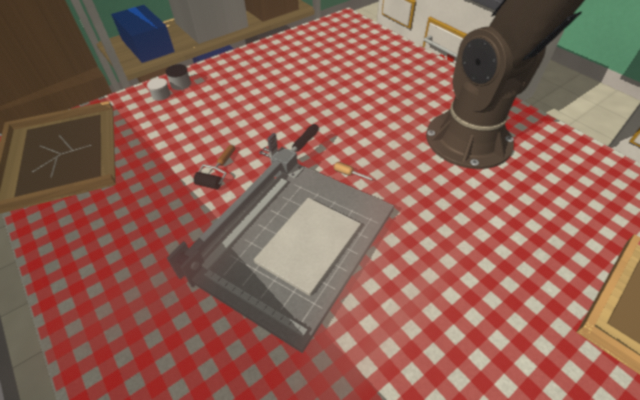

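The top view shows the latch block at about (404,235), the tab at about (427,229), the hinge near (365,95), the brayer at (455,185) and the gouge at (350,292). In the scene view the tab is at about (270,147). I'll enlarge both areas.

```bash
python3 - <<'E'
import cv2,numpy as np
a=cv2.imread("pics/top0.png")[200:275,370:450]; b=cv2.imread("pics/scene0.png")[120:195,240:320]
f=lambda x:cv2.resize(x,None,fx=5,fy=5,interpolation=cv2.INTER_CUBIC)
cv2.imwrite("pics/crop1.png",np.hstack([f(a),f(b)]))
E
```

```text
(no output)
```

View pics/crop1.png

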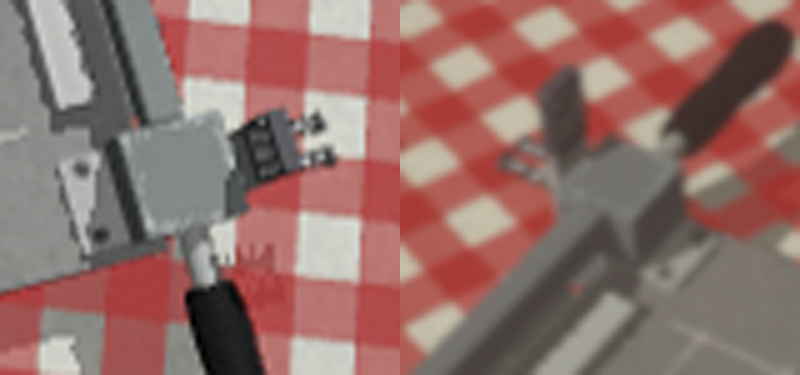

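The tab's top edge is at about (427.4,229) in the top view, with the block's top face corners at (394,226.6), (414.4,222.6), (419,241) and (399,247). I'll fit the cutter pose to both views.

```bash
cat > h.py <<'E'
import numpy as np, cv2
from scipy.optimize import least_squares
from scipy.spatial.transform import Rotation as R
from station import env
def proj(P,c):
    p=np.linalg.inv(c["cam_to_world"])@np.append(P,1); q=c["K"]@np.array([p[0],-p[1],-p[2]]); return q[:2]/q[2]
def c2w(p,s): # cutter point -> world, s=(x,y,yaw)
    c,n=np.cos(s[2]),np.sin(s[2]); return np.array([s[0]+c*p[0]-n*p[1], s[1]+n*p[0]+c*p[1], p[2]])
E
python3 - <<'E'
from h import *
ct,cs=env.get_calibration("top"),env.get_calibration("scene")
O=[(ct,(.024,.024,.074),(394,226.6)),(ct,(.024,-.024,.074),(414.4,222.6)),(ct,(-.024,-.024,.074),(419,241)),(ct,(-.024,.024,.074),(399,247)),
(ct,(0,-.033,.124),(427.4,229.2)),(ct,(-.030,.305,.03),(280,280)),(cs,(0,-.033,.124),(272.8,135)),(cs,(-.03,.305,.03),(396,211)),(cs,(.38,.305,.03),(303,339))]
f=lambda s:np.concatenate([proj(c2w(np.array(p),s),c)-u for c,p,u in O])
r=least_squares(f,[.4,-.25,0],loss='soft_l1'); s=r.x; print(s,np.round(f(s).reshape(-1,2),1).tolist())
np.save("s.npy",s)
print("tab",c2w(np.array([0,-.033,.104]),s),"hinge",c2w(np.array([.36,0,.062]),s))
c=env.get_calibration("wrist");print(c["K"],np.round(c["cam_to_world"],3), env.grip_point_offset)
# brayer & gouge in the cutter frame (z~0.02)
for n,u in [("brayer head",(445,169)),("brayer handle end",(475,218)),("gouge",(360,290))]:
    g=least_squares(lambda q:proj(np.array([q[0],q[1],.02]),ct)-u,[.4,-.3]).x
    d=g-s[:2];c_,n_=np.cos(s[2]),np.sin(s[2]); print(n,g,"cutter",[c_*d[0]+n_*d[1],-n_*d[0]+c_*d[1]])
E
```

```text
[ 0.50597633 -0.21204242  0.36543038] [[-0.7, 0.8], [-0.7, -0.4], [1.2, 1.8], [0.5, 1.2], [-0.4, -0.8], [-1.2, 2.8], [-1.5, 0.5], [-1.6, -6.2], [-0.8, 10.6]]
tab [ 0.51776892 -0.24286344  0.104     ] hinge [ 0.84220554 -0.08339596  0.062     ]
[[320.9254349    0.         318.28394515]
 [  0.         320.9254349  203.21578311]
 [  0.           0.           1.        ]] [[ 0.225 -0.936 -0.27   0.072]
 [ 0.974  0.216  0.064  0.625]
 [-0.001 -0.278  0.961  0.374]
 [ 0.     0.     0.     1.   ]] 0.1547
brayer head [ 0.68885023 -0.30715758] cutter [np.float64(0.13680922748807386), np.float64(-0.15418493327175292)]
brayer handle end [ 0.57415709 -0.38457862] cutter [np.float64(0.0020227580738053363), np.float64(-0.1855081262616492)]
gouge [ 0.37437954 -0.12527983] cutter [np.float64(-0.09190273593377353), np.float64(0.1280599478724444)]
```

```bash
cat >> h.py <<'E'
def tool(p,s,th=0.,pull=0.,up=0.):
    """TCP pose for grasp point at lever-point p (cutter frame), lever turned th, latch pulled out"""
    H=np.array([.36,0,.062]); Ry=R.from_rotvec([0,th,0])
    q=Ry.apply(np.array(p)+[0,-pull,0]-H)+H; q[2]+=up
    rot=R.from_euler('z',s[2])*Ry*R.from_matrix(np.diag([-1.,1,-1]))
    pos=c2w(q,s)-rot.apply([0,0,env.grip_point_offset])
    x,y,z,w=rot.as_quat(); return pos,np.array([w,x,y,z])
E
python3 - <<'E'
from h import *
s=np.load("s.npy"); T=[0,-.033,.104]
for a in [dict(up=.15),dict(up=.1),dict(),dict(pull=.01),dict(pull=.01,th=.15),dict(pull=.01,th=.3),dict(pull=.01,th=.45)]:
    p,o=tool(T,s,**a); q=env.ik(p,o); print(a,np.round(p,3),None if q is None else np.round(q,2))
p,o=tool(T,s,up=.12); env.reach(p,o)
c=env.get_calibration("wrist"); im=env.snapshot("wrist"); np.savez("w1.npz",K=c["K"],cam_to_world=c["cam_to_world"])
print(env.get_state()["t"],env.get_state()["tool_pos"],proj(c2w(np.array([0,-.033,.124]),s),c))
cv2.imwrite("pics/w1.png",im[:,:,::-1])
E
```

```text
{'up': 0.15} [ 0.518 -0.243  0.409] [ 0.73  0.4  -0.52  1.67  0.22  1.13  2.08]
{'up': 0.1} [ 0.518 -0.243  0.359] [ 0.72  0.45 -0.52  1.73  0.26  1.03  2.04]
{} [ 0.518 -0.243  0.259] [ 0.59  0.54 -0.34  1.84  0.24  0.8   2.06]
{'pull': 0.01} [ 0.521 -0.252  0.259] [ 0.6   0.55 -0.34  1.82  0.24  0.81  2.07]
{'pull': 0.01, 'th': 0.15} [ 0.553 -0.24   0.31 ] [-0.26  0.65  0.87  1.74 -0.42  1.09  2.68]
{'pull': 0.01, 'th': 0.3} [ 0.591 -0.226  0.356] [-0.23  0.66  0.76  1.55 -0.22  1.31  2.49]
{'pull': 0.01, 'th': 0.45} [ 0.635 -0.209  0.396] [-0.2   0.71  0.7   1.33 -0.11  1.56  2.4 ]
3.4083 [ 0.51813172 -0.24209322  0.37876182] [317.21580977 209.85159158]
```

View pics/w1.png

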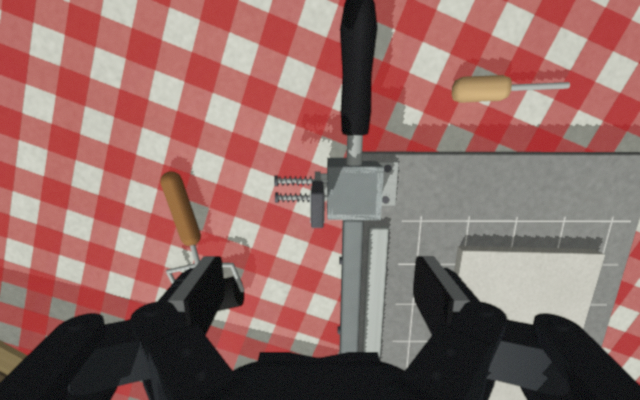

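The wrist view shows the tab at about (317,200), the block at (355,190), and the bar vertical and board edge horizontal, so the yaw is right. I'll enlarge the tab for the lateral offset.

```bash
python3 - <<'E'
from h import *
im=cv2.imread("pics/w1.png")[140:240,265:405]
cv2.imwrite("pics/w1c.png",cv2.resize(im,None,fx=5,fy=5,interpolation=cv2.INTER_CUBIC))
c=dict(np.load("w1.npz")); s=np.load("s.npy")
for p in [(.014,-.028,.124),(.014,-.038,.124),(-.014,-.028,.124),(-.014,-.038,.124),(.024,.024,.074),(.024,-.024,.074),(-.024,-.024,.074),(-.024,.024,.074)]: 
    u=proj(c2w(np.array(p),s),c); print(p,np.round((u-[265,140])*5))
E
```

```text
(0.014, -0.028, 0.124) [295. 439.]
(0.014, -0.038, 0.124) [228. 439.]
(-0.014, -0.028, 0.124) [296. 256.]
(-0.014, -0.038, 0.124) [226. 256.]
(0.024, 0.024, 0.074) [577. 394.]
(0.024, -0.024, 0.074) [312. 394.]
(-0.024, -0.024, 0.074) [314. 130.]
(-0.024, 0.024, 0.074) [593. 130.]
```

View pics/w1c.png

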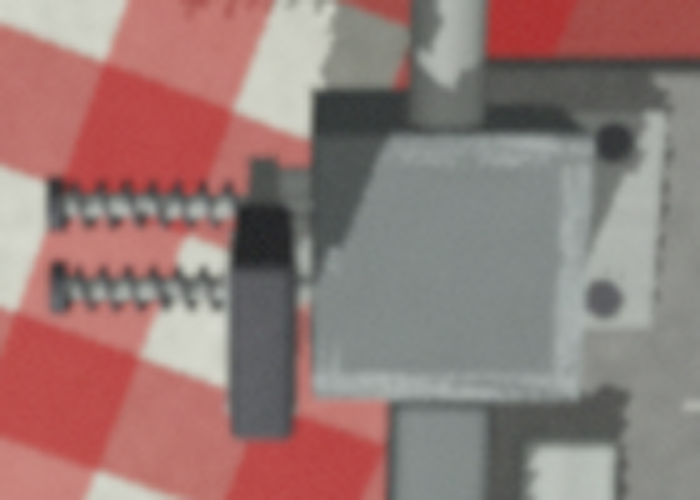

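The tab's top edges are at x 231–295, y 265–438 in the crop, against a prediction of 227–295, 256–439. That agrees to about 1 mm, so I'll grasp and pull in steps.

```bash
python3 - <<'E'
from h import *
s=np.load("s.npy"); T=[.001,-.033,.104]
for a in [dict(pull=.01),dict(pull=.01,th=.22),dict(pull=.01,th=.44)]:
    q=env.ik(*tool(T,s,**a)); print(None if q is None else np.round(q,2))
def show(k):
    g=env.get_state(); f=R.from_euler('z',-s[2]).apply(g["force"]); print(k,round(g["t"],2),"Fcut",np.round(f,1),"ff",round(float(g["finger_force"]),1),"open",round(g["opening"],3),"err mm",np.round(1e3*(g["tool_pos"]-p),1))
p,o=tool(T,s,up=.03); env.move_l(p,o,v=.12); p,o=tool(T,s); env.move_l(p,o,v=.06); show("down")
env.grasp(grip_force=70); show("grip")
for d in (.003,.006,.009):
    p,o=tool(T,s,pull=d); env.move_l(p,o,v=.03); env.dwell(.1); show(d)
c=env.get_calibration("wrist"); cv2.imwrite("pics/w2.png",env.snapshot("wrist")[:,:,::-1])
E
```

```text
[ 0.69  0.57 -0.47  1.81  0.34  0.84  1.99]
[ 0.55  0.58 -0.45  1.58  0.37  1.25  1.93]
[ 0.41  0.67 -0.42  1.28  0.42  1.66  1.9 ]
down 4.96 Fcut [ 0.2 -0.8  1.4] ff 0.0 open 0.997 err mm [ 0.1  0.1 -0.1]
grip 5.63 Fcut [-1.2 -0.9  1.5] ff 68.3 open 0.108 err mm [ 0.1 -0.2  0.2]
0.003 5.98 Fcut [-2.8  4.4  6.4] ff 68.9 open 0.109 err mm [-0.2  0.8  0.2]
0.006 6.33 Fcut [-3.   5.9  8. ] ff 69.0 open 0.107 err mm [-0.3  1.1  0.2]
0.009 6.68 Fcut [-2.2  8.2  7.4] ff 69.1 open 0.105 err mm [-0.4  1.4  0.2]
```

View pics/w2.png

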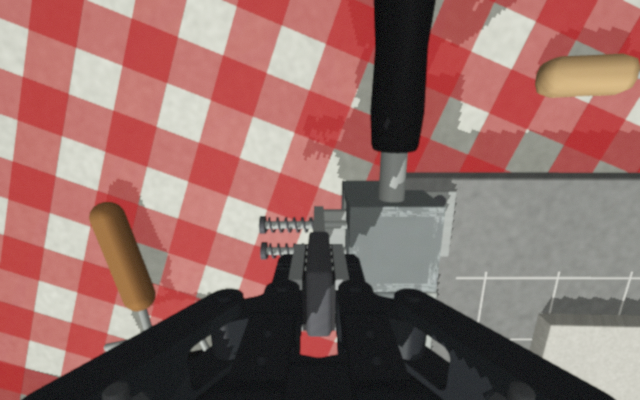

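The fingers hold the tab and the springs are compressed. A pull of about 9 N matches roughly 8 mm out, which is clear. I'll pull 2 mm more, then lift along the arc with checks.

```bash
python3 - <<'E'
from h import *
s=np.load("s.npy"); T=[.001,-.033,.104]
def show(k):
    g=env.get_state(); f=R.from_euler('z',-s[2]).apply(g["force"]); print(k,round(g["t"],2),"Fcut",np.round(f,1),"ff",round(float(g["finger_force"]),1),"open",round(g["opening"],3),"err mm",np.round(1e3*(g["tool_pos"]-p),1)); return f
p,o=tool(T,s,pull=.0115); env.move_l(p,o,v=.03); env.dwell(.1); show("pull")
for th in np.linspace(0,.44,10)[1:]:
    p,o=tool(T,s,pull=.0115,th=th); env.move_l(p,o,v=.1); f=show(round(th,3))
    if np.linalg.norm(f)>45: print("stop"); break
cv2.imwrite("pics/w3.png",np.hstack([env.snapshot(n)[100:300,120:520,::-1] for n in ("scene","wrist")]))
E
```

```text
pull 7.08 Fcut [-3.8  7.6  8.9] ff 69.3 open 0.106 err mm [-0.4  1.7  0.2]
0.049 7.43 Fcut [ 0.8  7.7 -4.3] ff 68.7 open 0.11 err mm [-0.7  2.2 -1. ]
0.098 7.78 Fcut [-1.1  7.4 -4. ] ff 68.7 open 0.108 err mm [-0.8  2.2 -1.2]
0.147 8.13 Fcut [-1.9  9.1 -3.7] ff 68.7 open 0.107 err mm [-0.8  2.1 -1.2]
0.196 8.48 Fcut [-1.7  8.  -3.1] ff 68.8 open 0.108 err mm [-0.8  2.  -1.2]
0.244 8.83 Fcut [-3.  9. -4.] ff 68.8 open 0.11 err mm [-0.8  1.9 -1.2]
0.293 9.18 Fcut [-4.3  8.3 -3. ] ff 68.8 open 0.108 err mm [-0.8  1.8 -1.2]
0.342 9.53 Fcut [-5.1  9.3 -2.5] ff 68.8 open 0.109 err mm [-0.8  1.7 -1.1]
0.391 9.88 Fcut [-6.1  9.3 -1.3] ff 68.8 open 0.104 err mm [-0.8  1.7 -1.1]
0.44 10.23 Fcut [-6.3  8.3 -0.5] ff 68.8 open 0.11 err mm [-0.7  1.6 -0.9]
```

View pics/w3.png

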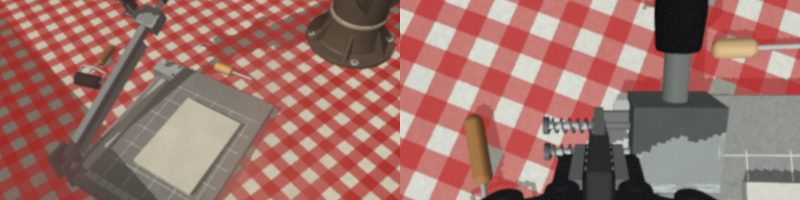

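The scene view shows the blade arm raised clear of the stud, with the tab still gripped and the card, brayer and gouge where they were. I'll let it settle and hand in.

```bash
python3 - <<'E'
from h import *
env.dwell(.6); g=env.get_state(); print(g["t"],g["finger_force"],np.abs(g["dq"]).max(),g["tool_pos"])
print(env.sign_off())
E
```

```text
10.9333 68.84176254272461 0.0017402210175300427 [ 0.63206312 -0.20963788  0.39178985]
the job is handed in; nothing more can be done
None
```

I pulled the latch clear, lifted the blade arm until the tab was about 15 cm higher (from the tool pose), and handed the job in at 10.9 s with the arm held steady; the card, ink roller and gouge were not touched, and no verdict was returned.

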